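# Walk the heavy power supply round into its bay on the bench

## Robot

A 6-joint arm with a two-finger parallel gripper is mounted at the origin on the work surface. World frame = base frame: x ahead of the robot, y to its left, z up, the work surface at z = 0. Lengths are in m, angles in degrees, forces in N, time in s.
With the tool pointing down it reaches from about 0.35 to 0.875 m from the base axis. Payload 15.5 kg.
Tool frame: the origin (TCP) lies midway between the tips of the shut fingers; the grasp point (between the pads) lies 19 mm behind it (r.grasp_offset is the distance from the TCP to the grasp point, in m); z points along the fingers, y is the direction in which the jaws open and shut (so a half turn about z gives the same grasp; the last joint's range is limited). The gripper opens to 85 mm and grips with 20 to 120 N. Pads are 22 mm wide; open, the fingers measure 114 mm over their backs; the gripper's body (76 mm by 85 mm) begins 54 mm behind the grasp point. The pads swing forward as they close: fully open they stand 13 mm farther back than shut.
Start: joints at [59.616, 28.281, 77.091, -0, 74.628, -5.472], TCP at [0.263, 0.567, 0.231] pointing down, gripper open.
Joint ranges: [-166.48, 166.48], [-47.26, 123.95], [12.59, 153.08], [-70.14, 250.14], [6.76, 159.57], [-176.63, 176.63]. Speed limits (degrees/s): [108.29, 108.29, 147.25, 172.46, 172.46, 172.46].

## Interface

Orientations are given as a 3x3 rotation matrix whose columns are the frame's x, y, z axes.
In Python, from station import get_state, cams, job_done, r gives the robot as it stands. The module is installed in compiled form; this text tells all that it offers.
- The arm moves only by the tool move_arm, never from a script. Its argument "plan" is a list of rows, each a list of 2 entries, a list of its own where there are three numbers: the shift along the world's x, y, z in units of 40 mm (1.0 is 40 mm), then the turn, a rotation vector about the world's x, y, z in units of 10 degrees (1.0 is 10 degrees). A call has 1 to 20 rows; each row is the pose to reach, as a shift and turn from the pose commanded when the call began; what a row does not reach only later rows make up. A row lasts 1/8 s, in which the tool goes at most 62.5 mm and 10.7 degrees, less where a joint would pass 70% of its speed; a pose out of reach is approached as far as the arm can. A call with a gripper value outside its range is refused whole. "grip" is the opening, from -1 (shut) to 1 (fully open), set as the call begins (left out, the last holds). The fingers move at their own pace and stop on an object; the grip force is fixed at half the most. Time passes only in rows, so rows that repeat a pose let the fingers close. It gives the time, the measured TCP pose, the force and the opening at its end, in the units of the state.
- get_state(): the state, without advancing time (a new reading comes with each control period).
- cams.grab_frame(name): name is "scene" or "side" or "wrist"; returns (picture, depth): 480x640x3 uint8, red, green, blue; 480x640 float32, m along the optical axis (not along the pixel's ray), 0 where there is no reading.
- cams.get_calibration(name): a dict with "fx", "fy", "cx", "cy" (pixels), "pose" (4x4, takes a point from camera to world coordinates); the wrist camera has in their place "hand_eye" (4x4, takes a point from camera to tool coordinates, whose origin is the TCP and whose axes are the flange's). Camera axes: x right, y down, z forward; pixel columns grow to the right and rows downward; lengths in m; the calibration is good to about 2 mm. A picture is of the moment at which its call begins: read the wrist's pose just before it. get_calibration takes no time and is no camera call.
- job_done(): hands the job in, once; it reports no verdict.
The state is a dict: "time": time; "joints": joint angles; "joint_vel": joint speeds; "joint_efforts": joint torques, N m; "tool_pos": TCP position; "eef_rot": TCP orientation; "force": force on the tool from outside, world axes, zero at the start; "ft_torque": the same for the moment, N m; "opening": opening from 0.0 (shut) to 1.0 (fully open).
Only numpy, scipy, OpenCV 4.12 (cv2) and the standard library are available. Lean on these libraries where they do the work, as an engineer would, in place of code of your own. Each camera call takes 0.05 s, during which the arm holds its last target.

## Task

Walk the heavy power supply round on its feet, pushing at one corner and then another, until it stands with its back flat against the stop rail and its front panel facing the robot, in the gap between the oscillator and the wooden filter box with at least a finger's breadth of air on both sides. Only push it, never lift or tip it, and leave the oscillator, the filter box, the steel pan and the screwdriver where they are.

Things in the scene. Friction and masses are not known exactly. Their poses are not given: they have to be found in the camera images.
- supply: Heavy bench power supply: dark steel box with bright aluminium front panel, 110 mm deep (x) by 140 wide (y) by 70 high, 2.2 to 3.4 kg, too wide to grasp. Origin: centre of its underside, on the bench. +x points out of its plain back (panel at x = -55 mm), +y to its left, z up. It starts short of the rail, turned 30 to 80 degrees anticlockwise (from above) from its final heading.
- supply_rear_left (a point): Point on the supply's rear left upright edge (supply frame: x 55, y 70, z 30 mm). The supply stands on four 8 mm high nylon glides at x +-42, y +-57 mm and slides on them: pushed at one end with about 4 to 15 N it pivots roughly about the feet at the other end, so it turns and advances together.
- supply_rear_right (a point): Point on the supply's rear right upright edge (supply frame: x 55, y -70, z 30 mm). Home, this point and the left one both touch the rail's face: x = 0 in the rail's frame.
- supply_left (a point): Middle of the supply's left side face (left and right as the robot sees the supply once it is home) (supply frame: x 0, y 70, z 39 mm). The supply's sides and back are flat and upright from 8 to 70 mm above the bench.
- supply_right (a point): Middle of the supply's right side face (supply frame: x 0, y -70, z 39 mm). On the front panel a knob and three terminals stand up to 16 mm out, all within 36 mm of its middle; the outer 30 mm at each end of the panel are flat and free to push on.
- rail: Stop rail: straight bright aluminium angle 840 mm long, 40 mm high, screwed to the far side of the bench, cannot move. Origin: on the bench at the middle of its upright face. x points away from the robot, square to that face (the plane x = 0; the robot's side is x < 0); y runs along it to the robot's left. With the supply home their axes are parallel and its origin is at rail x = -55 mm.
- oscillator: Grey test oscillator with a large cream dial, 130 mm deep (x) by 170 mm wide (y) by 118 mm high, loose, standing with its back 3 mm from the rail on the left of the gap; knobs stand up to 16 mm out of its front. Origin: centre of its underside; x points to the rail. Leave it alone.
- oscillator_side (a point): Middle of the oscillator's side face that looks into the gap (oscillator frame: y -85 mm, z 46 mm); its y axis points out of the gap, into the oscillator.
- filter_box: Filter box with light wooden cheeks and a dark panel with knobs, 130 mm deep (x) by 160 mm wide (y) by 100 mm high, loose, standing with its back 3 mm from the rail on the right of the gap; knobs stand up to 16 mm out of its front panel. Origin: centre of its underside; x points to the rail. Leave it alone.
- filter_box_side (a point): Middle of the filter box's side face that looks into the gap (filter box frame: y +80 mm, z 46 mm); its y axis points into the gap. The gap between the two neighbours is 250 to 290 mm wide.
- pan: Small open steel pan, 110 mm across (about 160 mm over its two loop handles) and 55 mm high, standing to the left in front of the row. Origin: centre of its underside. Leave it alone.
- screwdriver: Screwdriver with an orange handle, 170 mm long, lying on the bench to the right in front of the row. Its x axis runs along it from handle to tip. Leave it alone.
There are look-alikes about, which are no part of the job. Leave any orange, purple or red look-alike of the supply alone.

How it is judged:
By the outcome, as a careful person would: the job done as asked, in the order asked, and still so for the second after the job is handed in, with the robot touching nothing.
It also fails if it takes over 64 s, if anything falls off the work surface, if the arm or the gripper's body presses on something with over 40 N, if the wrist force passes 120 N, or if a joint passes its speed limit or range.

## Working session

There is one attempt and no reset: what is moved stays moved. The work goes in short steps, Python scripts to look and compute and a tool call to move; the robot and the scene stay as the last step left them, time stands still between calls to the robot, and variables do not carry over. Pictures are saved under pics/ and viewed, and the job is handed in when it is done.

Besides the shell and the picture viewer there is one more tool, called in YAML: its name, and indented under it one key for each argument. move_arm: Moves the arm, as the interface text tells. Its arguments: {"type":"object","properties":{"plan":{"type":"array"},"grip":{"type":"number"}},"required":["plan"]}

```bash
mkdir -p pics
python3 - <<'E'
from station import get_state, cams, r
import cv2, numpy as np
s=get_state(); print(s)
for n in("scene","side","wrist"):
    p,d=cams.grab_frame(n); cv2.imwrite(f"pics/{n}0.png",p[:,:,::-1]); np.save(f"{n}0.npy",d)
    print(n,cams.get_calibration(n),(d>0).mean())
E
```

```text
{'time': 0.0, 'joints': array([ 5.96148559e+01,  2.83148097e+01,  7.71270464e+01, -2.89504058e-03,
        7.46267346e+01, -5.47243383e+00]), 'joint_vel': array([ 0.12899167,  0.10408617, -0.08166847,  0.10212597, -0.0432122 ,
       -0.10992449]), 'joint_efforts': array([-5.53953563e-03, -8.82180762e+01, -3.83873641e+01, -2.74855811e-04,
        1.01325125e-02,  1.44452797e-04]), 'tool_pos': array([0.26311408, 0.56653211, 0.23070155]), 'eef_rot': array([[-9.06956227e-01,  4.21224505e-01, -5.63492884e-04],
       [ 4.21224877e-01,  9.06955613e-01, -1.05734204e-03],
       [ 6.56846588e-05, -1.19632016e-03, -9.99999282e-01]]), 'force': array([ 0.31325351,  0.55833592, -0.65379473]), 'ft_torque': array([-0.01303197, -0.00140136,  0.00353403]), 'opening': 1.003617923158598}
scene {'fx': 617.540485937464, 'fy': 617.540485937464, 'cx': 320.54799759368177, 'cy': 240.57597300061343, 'pose': array([[-0.5165903 ,  0.57669612, -0.63289497,  1.27349616],
       [ 0.8560284 ,  0.33170779, -0.39646605,  0.57517518],
       [-0.01870425, -0.74658658, -0.66502528,  0.85984755],
       [ 0.        ,
[... 212 characters left out ...]
7276,  0.058332  ],
       [-0.37459701, -0.62734827,  0.68272339, -0.94832819],
       [ 0.01394177, -0.74006572, -0.67239003,  1.05188385],
       [ 0.        ,  0.        ,  0.        ,  1.        ]])} 0.9960384114583334
wrist {'fx': 343.1926228909131, 'fy': 343.1926228909131, 'cx': 318.63931518334357, 'cy': 237.42179445558378, 'hand_eye': array([[-7.02324527e-04, -9.54572573e-01, -2.97977701e-01,
         7.63657532e-02],
       [ 9.99999710e-01, -7.58096633e-04,  7.15957275e-05,
        -6.98500635e-04],
       [-2.94239210e-04, -2.97977564e-01,  9.54572828e-01,
        -1.41349049e-01],
       [ 0.00000000e+00,  0.00000000e+00,  0.00000000e+00,
         1.00000000e+00]])} 0.99595703125
```

View pics/scene0.png

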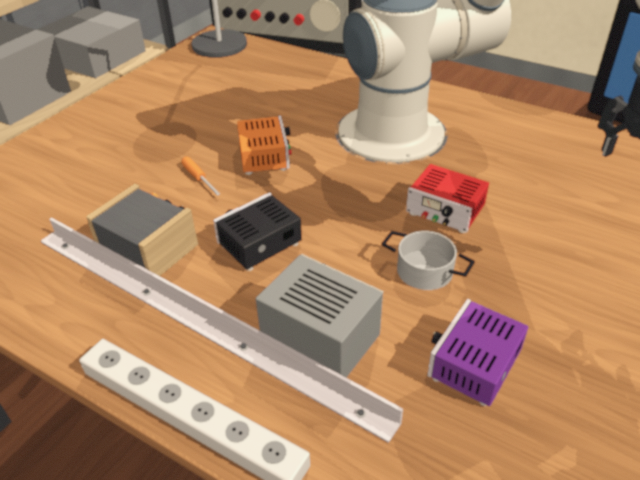

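View pics/side0.png

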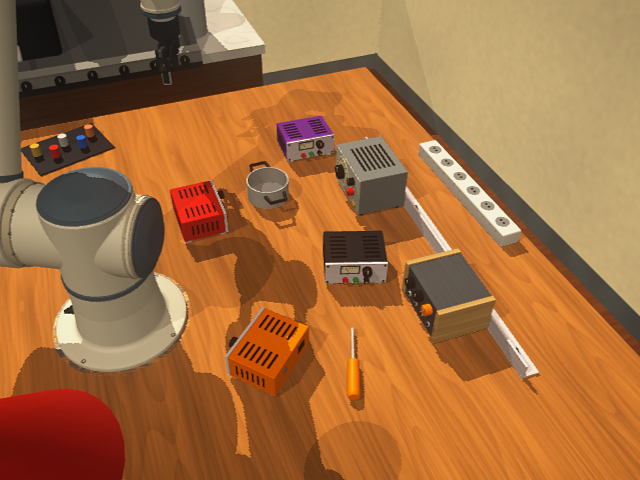

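View pics/wrist0.png

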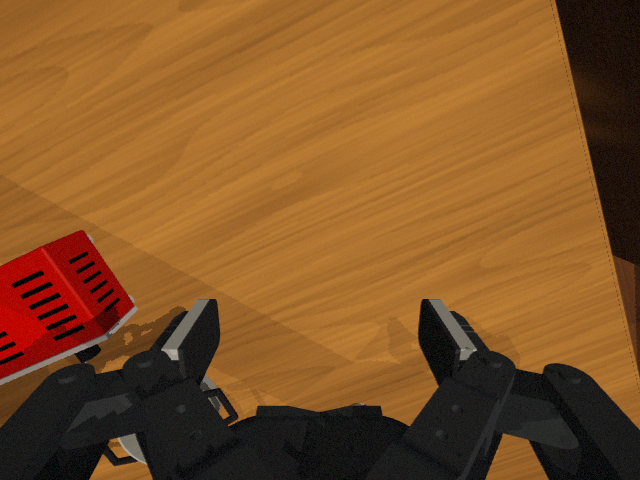

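Scene view: the black supply is at about (258,230), the oscillator at (320,312) and the filter box at (143,228). The rail runs from (45,240) to (398,425), with the pan at (427,260) and the screwdriver at (200,177). In the side view the supply is at (355,257), panel towards that camera. Next I'll deproject to a top view.

```bash
cat > h.py <<'E'
import numpy as np, cv2
from station import cams
def cloud(n,d):
    c=cams.get_calibration(n); v,u=np.mgrid[0:480,0:640]
    P=np.stack([(u-c['cx'])/c['fx']*d,(v-c['cy'])/c['fy']*d,d],-1)
    T=c['pose']; W=P@T[:3,:3].T+T[:3,3]; W[d<=0]=np.nan
    return W
def ray(n,u,v,z):
    c=cams.get_calibration(n);T=c['pose']
    q=T[:3,:3]@np.array([(u-c['cx'])/c['fx'],(v-c['cy'])/c['fy'],1.]); return T[:3,3]+q*(z-T[2,3])/q[2]
# top view: 1px=1mm x 0.2..1.0 (rows down from far), y 0.5..-0.5
def top(n,p,d,zmin=0.01,zmax=.2):
    W=cloud(n,d); m=(W[...,2]>zmin)&(W[...,2]<zmax)
    im=np.zeros((600,800,3),np.uint8); H=np.zeros((600,800),np.float32)
    X=W[m]; r=np.round((0.85-X[:,0])*1000).astype(int)+50; c=np.round((0.4-X[:,1])*1000).astype(int)
    k=(r>=0)&(r<600)&(c>=0)&(c<800); im[r[k],c[k]]=p[m][k]; np.maximum.at(H,(r[k],c[k]),X[k][:,2].astype(np.float32))
    return im,H
E
python3 - <<'E'
from h import *
ims=[]
for n in("scene","side"):
    p=cv2.imread(f"pics/{n}0.png"); d=np.load(f"{n}0.npy"); W=cloud(n,d)
    im,H=top(n,p,d); cv2.imwrite(f"pics/top_{n}.png",im)
    m=(W[...,0]>.3)&(W[...,0]<.8)&(abs(W[...,1])<.35)
    z=W[...,2][m]; print(n,np.median(z[z<.015]))
    # box tops
    for nm,uv in {"scene":{"sup":(258,225),"osc":(330,285),"flt":(143,212)},"side":{"sup":(355,245),"osc":(372,156),"flt":(446,278)}}[n].items():
        z0=np.nanmedian(W[uv[1]-8:uv[1]+8,uv[0]-8:uv[0]+8,2])
        mm=((abs(W[...,2]-z0)<.006)).astype(np.uint8); mm=cv2.morphologyEx(mm,cv2.MORPH_CLOSE,np.ones((3,3)))
        _,L=cv2.connectedComponents(mm); 
        l=L[uv[1],uv[0]] or np.bincount(L[uv[1]-8:uv[1]+8,uv[0]-8:uv[0]+8].ravel())[1:].argmax()+1
        X=W[L==l][:,:2]; lo=cv2.minAreaRect((X*1000).astype(np.float32)); print(n,nm,z0.round(4),len(X),lo, cv2.boxPoints(lo).round().tolist())
E
```

```text
scene 0.0005518320885838923
scene sup 0.07 2599 ((527.99169921875, -40.766563415527344), (112.46804809570312, 143.40203857421875), 69.30235290527344) [[441.0, -68.0], [575.0, -119.0], [615.0, -14.0], [481.0, 37.0]]
scene osc 0.1181 6156 ((682.6431884765625, 201.06991577148438), (169.58815002441406, 132.40184020996094), 86.29821014404297) [[611.0, 121.0], [743.0, 112.0], [754.0, 281.0], [622.0, 290.0]]
scene flt 0.0961 3608 ((659.7822875976562, -231.31369018554688), (164.2472686767578, 133.28570556640625), 86.44152069091797) [[588.0, -309.0], [721.0, -317.0], [731.0, -153.0], [598.0, -145.0]]
side 0.000685698437345561
side sup 0.0705 2186 ((526.0801391601562, -52.30529022216797), (126.86701202392578, 140.43911743164062), 71.07015228271484) [[439.0, -90.0], [572.0, -135.0], [613.0, -15.0], [480.0, 30.0]]
side osc 0.1191 2076 ((685.4652099609375, 197.8927459716797), (172.34829711914062, 126.93960571289062), 82.66654205322266) [[612.0, 121.0], [737.0, 104.0], [759.0, 275.0], [634.0, 291.0]]
side flt 0.0965 3594 ((654.56494140625, -233.65457153320312), (164.4361572265625, 127.7234115600586), 82.8861083984375) [[581.0, -307.0], [708.0, -323.0], [728.0, -160.0], [601.0, -144.0]]
```

View pics/top_scene.png

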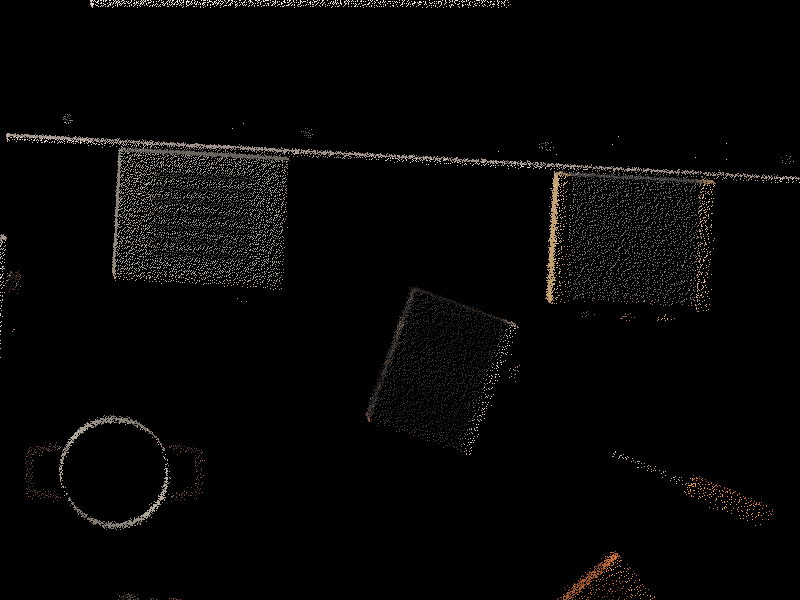

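View pics/top_side.png

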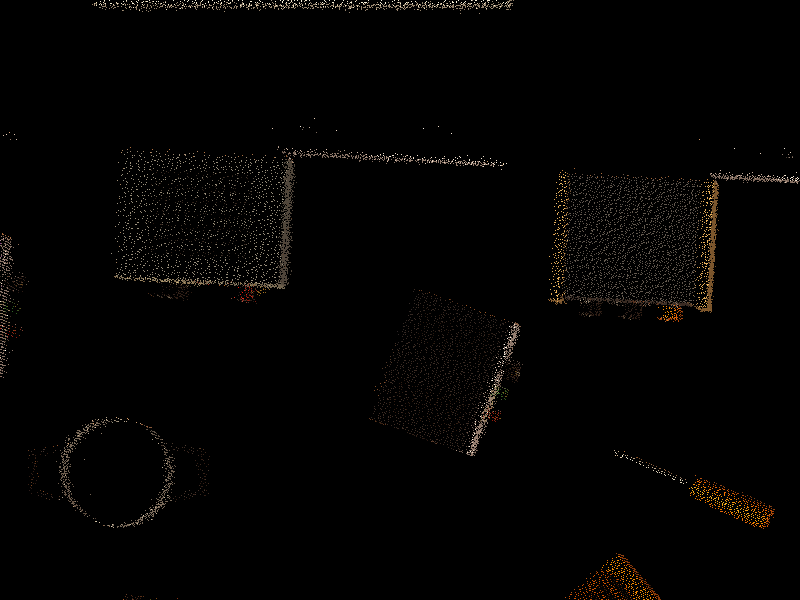

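```bash
cat >> h.py <<'E'
def seg_top(W,center,z0,tol=.006):
    m=(abs(W[...,2]-z0)<tol)&(np.hypot(W[...,0]-center[0],W[...,1]-center[1])<.13)
    m=m.astype(np.uint8); m=cv2.morphologyEx(m,cv2.MORPH_CLOSE,np.ones((3,3)))
    n,L,S,_=cv2.connectedComponentsWithStats(m); l=S[1:,4].argmax()+1
    X=W[(L==l)&(abs(W[...,2]-z0)<tol)][:,:2]; return X
def line(P):
    vx,vy,x,y=cv2.fitLine((P*1000).astype(np.float32),cv2.DIST_HUBER,0,.01,.01).ravel(); return np.array([x,y])/1000,np.array([vx,vy])*np.sign(vy)
E
python3 - <<'E'
from h import *
W={n:cloud(n,np.load(f"{n}0.npy")) for n in("scene","side")}
for n in W:
    w=W[n].reshape(-1,3); x0=.743+.0567*(w[:,1]+.02)
    for zr in ((.012,.036),(.030,.045)):
        k=(abs(w[:,0]-x0)<.012)&(w[:,2]>zr[0])&(w[:,2]<zr[1])&((w[:,1]<.09)&(w[:,1]>-.13)|(w[:,1]<-.33)|((w[:,1]>.3)&(w[:,1]<.39)))
        P=w[k][:,:2]; c,v=line(P); res=(P-c)@np.array([v[1],-v[0]])
        print(n,zr,k.sum(),"x at y=-.02:",(c[0]+v[0]/v[1]*(-.02-c[1])).round(4),"heading",np.degrees(np.arctan2(-v[0],v[1])).round(2),np.percentile(res,[2,50,98]).round(4))
# side faces looking into the gap
w=W["side"].reshape(-1,3)
k=(w[:,0]>.63)&(w[:,0]<.73)&(w[:,2]>.03)&(w[:,2]<.1)&(w[:,1]>.095)&(w[:,1]<.125)
print("osc side",k.sum(),np.percentile(w[k][:,1],[5,50,95]),np.polyfit(w[k][:,0]-.68,w[k][:,1],1))
w=W["scene"].reshape(-1,3)
k=(w[:,0]>.61)&(w[:,0]<.71)&(w[:,2]>.03)&(w[:,2]<.09)&(w[:,1]>-.17)&(w[:,1]<-.13)
print("flt side",k.sum(),np.percentile(w[k][:,1],[5,50,95]),np.polyfit(w[k][:,0]-.66,w[k][:,1],1))
E
```

```text
scene (0.012, 0.036) 1388 x at y=-.02: 0.7427 heading -3.15 [-0.0019 -0.      0.002 ]
scene (0.03, 0.045) 1085 x at y=-.02: 0.7421 heading -3.17 [-0.0045  0.      0.0024]
side (0.012, 0.036) 622 x at y=-.02: 0.74 heading -3.16 [-0.0026 -0.      0.003 ]
side (0.03, 0.045) 512 x at y=-.02: 0.7404 heading -3.11 [-0.003 -0.     0.005]
osc side 754 [0.10898612 0.11405228 0.11870452] [-0.0569426  0.1139237]
flt side 980 [-0.15574731 -0.15208728 -0.14865862] [-0.05372369 -0.15201139]
```

Supply centre is (.528,-.041) with heading 69°. Home is (.685,-.017) with heading -3.15°, and the gap is 267 mm wide. I'll shut the gripper and go to a point short of the left face, at its rear end.

move_arm:
  plan:
    - [[1.1,-3.3,0],[0,0,0]]
    - [[2.2,-6.6,0],[0,0,0]]
    - [[3.3,-10,0],[0,0,0]]
    - [[4.4,-13.3,0],[0,0,0]]
    - [[4.4,-13.3,0],[0,0,0]]
    - [[4.4,-13.3,0],[0,0,0]]
    - [[4.4,-13.3,0],[0,0,0]]
    - [[4.4,-13.3,0],[0,0,0]]
    - [[4.4,-13.3,0],[0,0,0]]
    - [[4.4,-13.3,0],[0,0,0]]
    - [[4.4,-13.3,-1],[0,0,0]]
    - [[4.4,-13.3,-2],[0,0,0]]
    - [[4.4,-13.3,-3],[0,0,0]]
    - [[4.4,-13.3,-4],[0,0,0]]
    - [[4.4,-13.3,-5.2],[0,0,0]]
    - [[4.4,-13.3,-5.2],[0,0,0]]
  grip: -1

```text
time: 2.15
tool_pos: [0.4371, 0.0356, 0.0213]
eef_rot: [[-0.907, 0.421, -0.006], [0.421, 0.907, 0.0], [0.006, -0.002, -1.0]]
force: [-0.4, 0.5, 0.5]
opening: 0.001
```

move_arm:
  plan:
    - [[0.25,-0.1,0],[0,0,0]]
    - [[0.45,-0.17,0],[0,0,0]]
    - [[0.6,-0.22,0],[0,0,0]]
    - [[0.7,-0.26,0],[0,0,0]]
    - [[0.8,-0.3,0],[0,0,0]]
    - [[0.9,-0.34,0],[0,0,0]]
    - [[1.0,-0.38,0],[0,0,0]]
    - [[1.1,-0.42,0],[0,0,0]]
    - [[1.2,-0.46,0],[0,0,0]]
    - [[1.3,-0.5,0],[0,0,0]]
    - [[1.4,-0.55,0],[0,0,0]]
    - [[1.5,-0.6,0],[0,0,0]]
    - [[1.5,-0.6,0],[0,0,0]]

```text
time: 3.78
tool_pos: [0.4984, 0.011, 0.0238]
eef_rot: [[-0.907, 0.422, -0.002], [0.422, 0.907, 0.0], [0.002, -0.0, -1.0]]
force: [-5.6, 3.9, -0.1]
opening: -0.001
```

```bash
cat > look.py <<'E'
import sys
from h import *
from station import get_state
def go(tag,c0):
    for n in("scene","side"):
        p,d=cams.grab_frame(n); bgr=p[:,:,::-1].copy(); cv2.imwrite(f"pics/{n}_{tag}.png",bgr)
        W=cloud(n,d); im,H=top(n,bgr,d); cv2.imwrite(f"pics/top_{n}_{tag}.png",im)
        dark=(p.max(-1)<130)
        W2=W.copy()
        X=seg_top(W2,c0,.070,.005)
        q=cv2.minAreaRect((X*1000).astype(np.float32)); 
        print(n,len(X),[round(v,1) for v in (*q[0],*q[1],q[2])],cv2.boxPoints(q).round().tolist())
    s=get_state(); print(s['time'],s['tool_pos'].round(4),s['force'].round(1))
go(sys.argv[1],(float(sys.argv[2]),float(sys.argv[3])))
E
python3 look.py a .55 -.05
```

```text
scene 2627 [553.8, -55.1, 128.2, 150.3, 61.0] [[457.0, -75.0], [588.0, -148.0], [651.0, -35.0], [519.0, 37.0]]
side 2104 [546.7, -60.6, 118.8, 157.5, 61.0] [[449.0, -74.0], [587.0, -151.0], [644.0, -47.0], [507.0, 29.0]]
3.875 [0.4984 0.011  0.0239] [-5.4  2.6 -0.5]
```

View pics/top_scene_a.png

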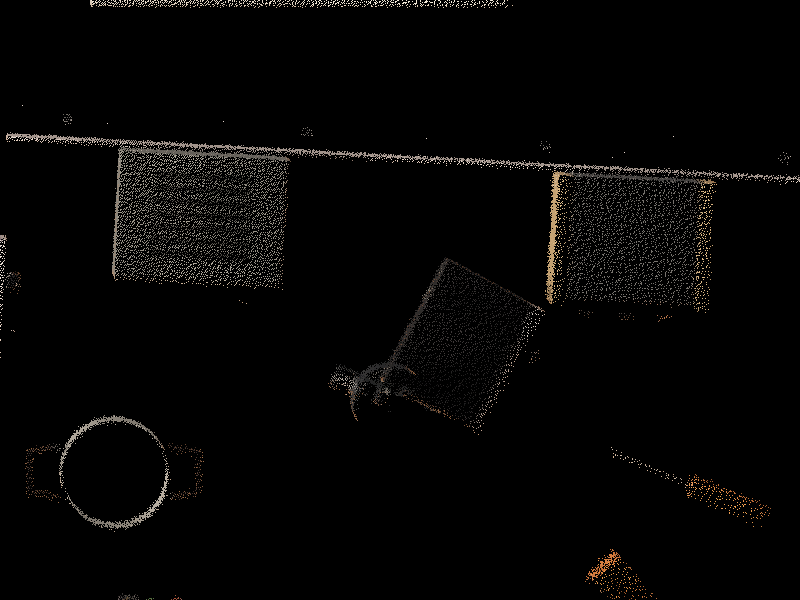

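View pics/scene_a.png

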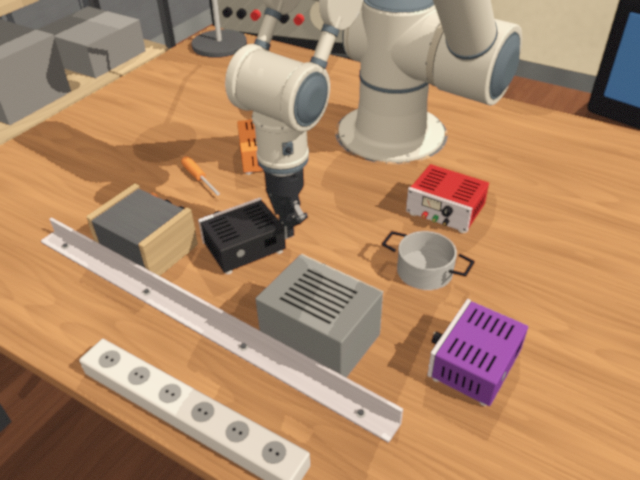

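Scene view: heading is now about 61° with the centre near (.555,-.061). The front right corner at top-view (545,310) is close to the filter box corner (548,300). I'm switching to the panel's left end, which swings that corner away.

move_arm:
  plan:
    - [[-0.4,0.2,0],[0,0,0]]
    - [[-0.9,0.3,0.3],[0,0,0]]
    - [[-1.2,0.2,1.3],[0,0,1]]
    - [[-1.4,-0.6,2.2],[0,0,2]]
    - [[-1.3,-1.8,2.2],[0,0,3]]
    - [[-1.1,-2.8,2.2],[0,0,4]]
    - [[-1,-3.3,2.2],[0,0,5]]
    - [[-1,-3.3,2],[0,0,5.5]]
    - [[-1,-3.3,1.2],[0,0,5.5]]
    - [[-1,-3.3,0.3],[0,0,5.5]]
    - [[-1,-3.3,-0.1],[0,0,5.5]]
    - [[-1,-3.3,-0.1],[0,0,5.5]]

```text
time: 5.38
tool_pos: [0.4592, -0.1213, 0.0192]
eef_rot: [[-0.865, -0.501, -0.001], [-0.501, 0.865, 0.0], [0.0, 0.001, -1.0]]
force: [0.0, -0.0, 1.1]
opening: -0.002
```

```bash
python3 look.py b .555 -.06
```

```text
scene 2592 [554.1, -63.0, 120.2, 140.4, 61.6] [[464.0, -82.0], [587.0, -149.0], [644.0, -43.0], [521.0, 23.0]]
side 1289 [578.2, -75.7, 116.9, 88.6, 60.8] [[511.0, -105.0], [588.0, -148.0], [645.0, -46.0], [568.0, -3.0]]
5.475 [ 0.4598 -0.1214  0.0202] [ 0.2  0.2 -0.2]
```

View pics/side_b.png

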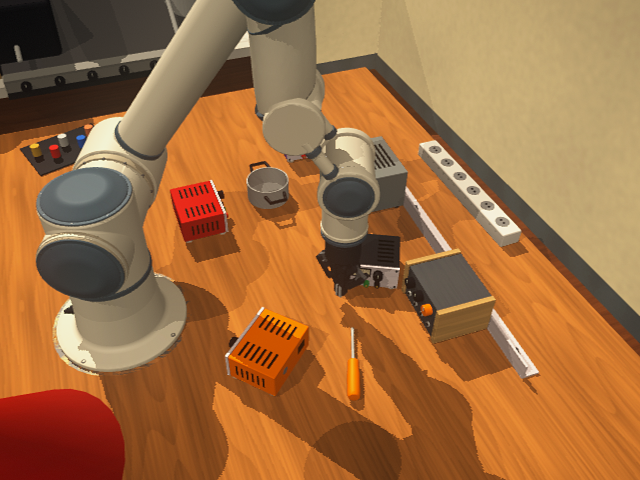

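View pics/top_scene_b.png

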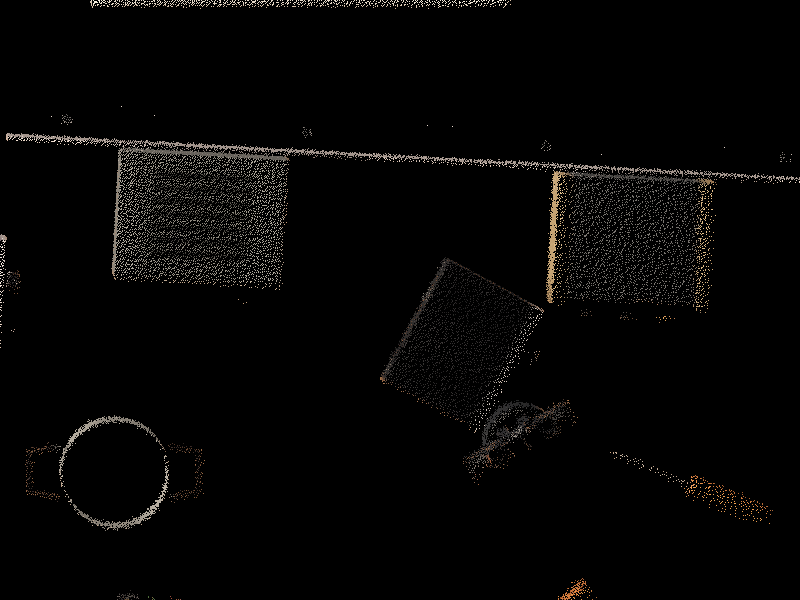

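move_arm:
  plan:
    - [[0.13,0.24,0],[0,0,0]]
    - [[0.27,0.48,0],[0,0,0]]
    - [[0.29,0.59,0],[0,0,0]]
    - [[0.31,0.7,0],[0,0,0]]
    - [[0.33,0.81,0],[0,0,0]]
    - [[0.36,0.92,0],[0,0,0]]
    - [[0.39,1.03,0],[0,0,0]]
    - [[0.42,1.14,0],[0,0,0]]
    - [[0.46,1.25,0],[0,0,0]]
    - [[0.5,1.35,0],[0,0,0]]
    - [[0.54,1.45,0],[0,0,0]]
    - [[0.58,1.55,0],[0,0,0]]
    - [[0.63,1.65,0],[0,0,0]]
    - [[0.68,1.75,0],[0,0,0]]

```text
time: 7.22
tool_pos: [0.4858, -0.0504, 0.0195]
eef_rot: [[-0.865, -0.502, -0.002], [-0.502, 0.865, -0.0], [0.001, 0.001, -1.0]]
force: [-5.9, -5.4, -0.4]
opening: -0.003
```

```bash
python3 look.py c .57 -.04
```

```text
scene 2846 [560.2, -43.3, 142.6, 155.2, 42.9] [[455.0, -35.0], [561.0, -149.0], [665.0, -52.0], [560.0, 62.0]]
side 1496 [578.5, -49.3, 119.6, 127.4, 43.6] [[491.0, -44.0], [579.0, -137.0], [666.0, -54.0], [578.0, 38.0]]
7.325 [ 0.486  -0.0502  0.0195] [-4.8 -1.4 -0.9]
```

View pics/top_scene_c.png

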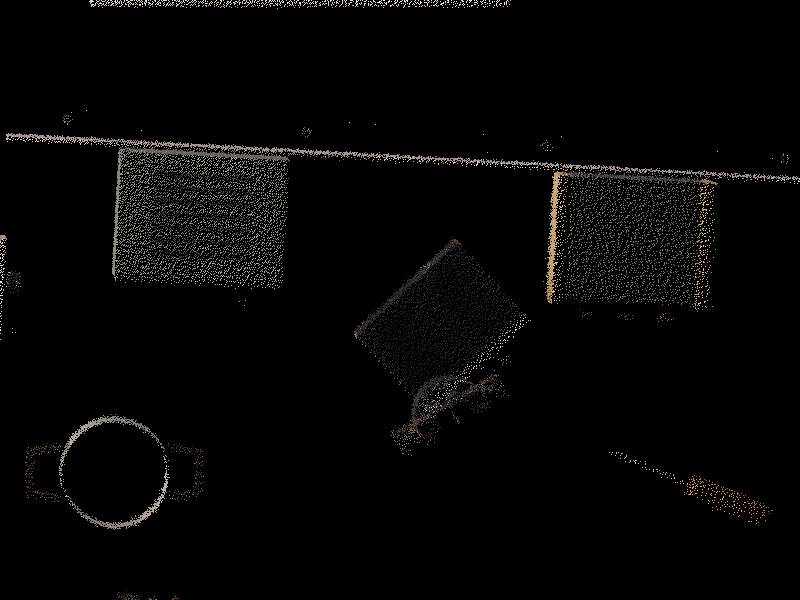

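View pics/side_c.png

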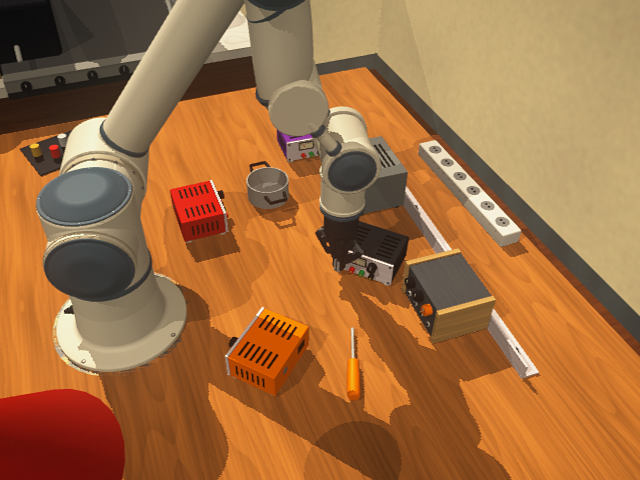

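Heading is now 43° with the centre at (.575,-.042), contact at y_s=54. That matches the pivot model, so I'll continue to about 8°.

move_arm:
  plan:
    - [[0.09,0.18,0],[0,0,-0.1]]
    - [[0.17,0.36,0],[0,0,-0.2]]
    - [[0.26,0.54,0],[0,0,-0.4]]
    - [[0.35,0.71,0],[0,0,-0.6]]
    - [[0.46,0.86,0],[0,0,-0.8]]
    - [[0.57,1.02,0],[0,0,-1]]
    - [[0.68,1.17,0],[0,0,-1.2]]
    - [[0.8,1.32,0],[0,0,-1.4]]
    - [[0.96,1.46,0],[0,0,-1.7]]
    - [[1.12,1.6,0],[0,0,-2]]
    - [[1.28,1.73,0],[0,0,-2.3]]
    - [[1.44,1.86,0],[0,0,-2.5]]
    - [[1.44,1.86,0],[0,0,-2.5]]

```text
time: 8.95
tool_pos: [0.5436, 0.0245, 0.0196]
eef_rot: [[-0.996, -0.089, -0.001], [-0.089, 0.996, 0.0], [0.001, 0.0, -1.0]]
force: [-3.6, 0.7, -0.5]
opening: -0.001
```

```bash
python3 look.py d .62 -.02
```

```text
scene 3118 [605.6, -11.2, 138.1, 155.6, 6.5] [[528.0, 58.0], [546.0, -96.0], [683.0, -81.0], [665.0, 74.0]]
side 1757 [616.9, -18.8, 117.2, 144.9, 6.2] [[551.0, 47.0], [567.0, -97.0], [683.0, -84.0], [667.0, 60.0]]
9.05 [0.5437 0.0241 0.0195] [-3.9  1.6  0.3]
```

View pics/top_scene_d.png

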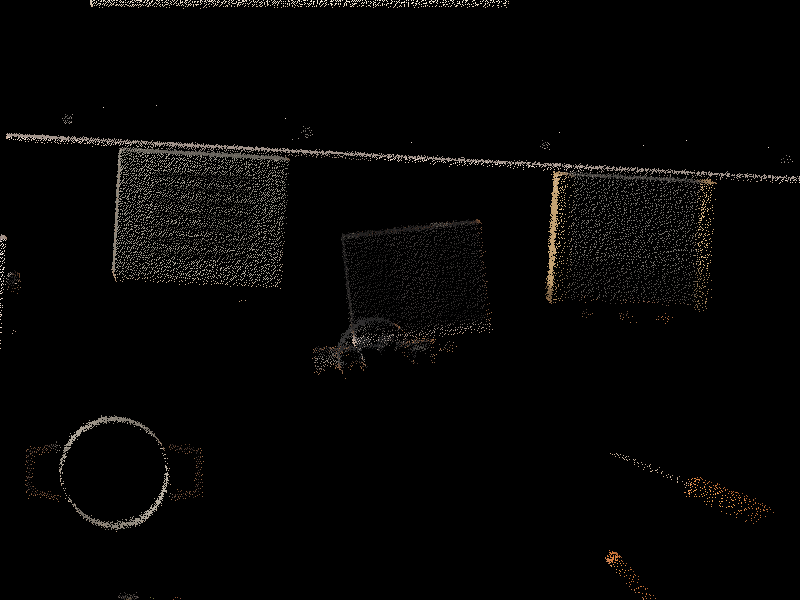

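View pics/side_d.png

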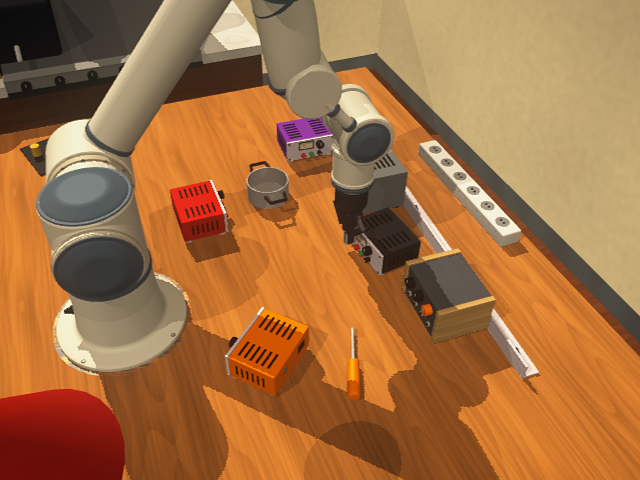

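Heading is about 6° with the centre at (.617,-.017), so 68 mm remain. I'll shift the contact outward, away from the knobs, and push the left end again.

move_arm:
  plan:
    - [[-0.4,0.1,0],[0,0,0]]
    - [[-0.44,0.2,0],[0,0,0]]
    - [[-0.2,0.22,0],[0,0,0]]
    - [[0,0.25,0],[0,0,0]]
    - [[0.15,0.3,0],[0,0,-0.2]]
    - [[0.3,0.37,0],[0,0,-0.4]]
    - [[0.44,0.44,0],[0,0,-0.6]]
    - [[0.58,0.5,0],[0,0,-0.8]]
    - [[0.74,0.55,0],[0,0,-1]]
    - [[0.9,0.6,0],[0,0,-1.2]]
    - [[1.05,0.65,0],[0,0,-1.4]]
    - [[1.21,0.69,0],[0,0,-1.5]]
    - [[1.21,0.69,0],[0,0,-1.5]]

```text
time: 10.68
tool_pos: [0.5924, 0.0511, 0.0189]
eef_rot: [[-0.985, 0.173, -0.002], [0.173, 0.985, 0.0], [0.002, -0.0, -1.0]]
force: [-6.0, 2.3, 1.8]
opening: 0.0
```

```bash
python3 look.py e .645 -.02
```

```text
scene 3240 [638.6, -6.1, 160.7, 137.6, 78.8] [[556.0, -72.0], [691.0, -98.0], [722.0, 59.0], [587.0, 86.0]]
side 1794 [646.9, -19.8, 145.8, 117.1, 78.4] [[575.0, -79.0], [690.0, -103.0], [719.0, 40.0], [604.0, 63.0]]
10.775 [0.5923 0.0511 0.019 ] [-5.3  2.6  0.2]
```

View pics/top_scene_e.png

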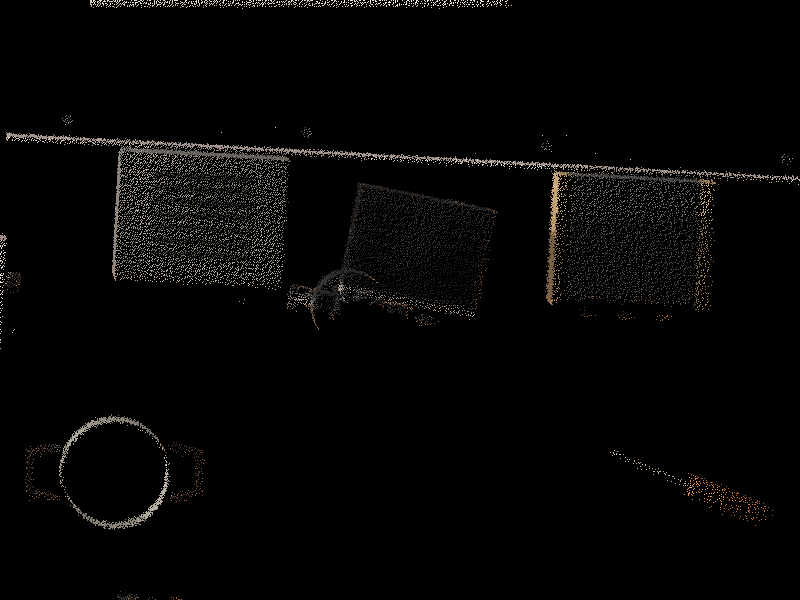

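Heading is -11.4° with the centre at (.6485,-.0175). Next is the right end of the panel.

move_arm:
  plan:
    - [[-0.5,0.05,0],[0,0,0]]
    - [[-1.2,-0.1,0],[0,0,0]]
    - [[-1.6,-0.8,0],[0,0,0.2]]
    - [[-1.6,-1.8,0],[0,0,0.4]]
    - [[-1.5,-2.7,0],[0,0,0.5]]
    - [[-1.2,-2.75,0],[0,0,0.5]]
    - [[-0.8,-2.77,0],[0,0,0.5]]
    - [[-0.55,-2.8,0],[0,0,0.5]]
    - [[-0.43,-2.88,0],[0,0,0.6]]
    - [[-0.3,-2.95,0],[0,0,0.7]]
    - [[-0.18,-3.03,0],[0,0,0.8]]
    - [[-0.07,-3.1,0],[0,0,0.9]]
    - [[0.06,-3.16,0],[0,0,1]]
    - [[0.2,-3.22,0],[0,0,1.1]]
    - [[0.32,-3.28,0],[0,0,1.2]]
    - [[0.42,-3.33,0],[0,0,1.2]]
    - [[0.42,-3.33,0],[0,0,1.2]]

```text
time: 12.9
tool_pos: [0.6083, -0.0815, 0.0187]
eef_rot: [[-0.999, -0.037, -0.003], [-0.037, 0.999, 0.001], [0.003, 0.001, -1.0]]
force: [-5.7, -1.0, 0.5]
opening: 0.001
```

```bash
python3 look.py f .67 -.02
```

```text
scene 3368 [663.0, -32.1, 137.6, 163.3, 4.5] [[588.0, 44.0], [601.0, -119.0], [738.0, -108.0], [725.0, 55.0]]
side 654 [687.1, -45.4, 92.1, 98.9, 6.8] [[635.0, -2.0], [647.0, -100.0], [739.0, -89.0], [727.0, 9.0]]
13.0 [ 0.6083 -0.0816  0.0188] [-6.3 -0.4 -1.1]
```

View pics/top_scene_f.png

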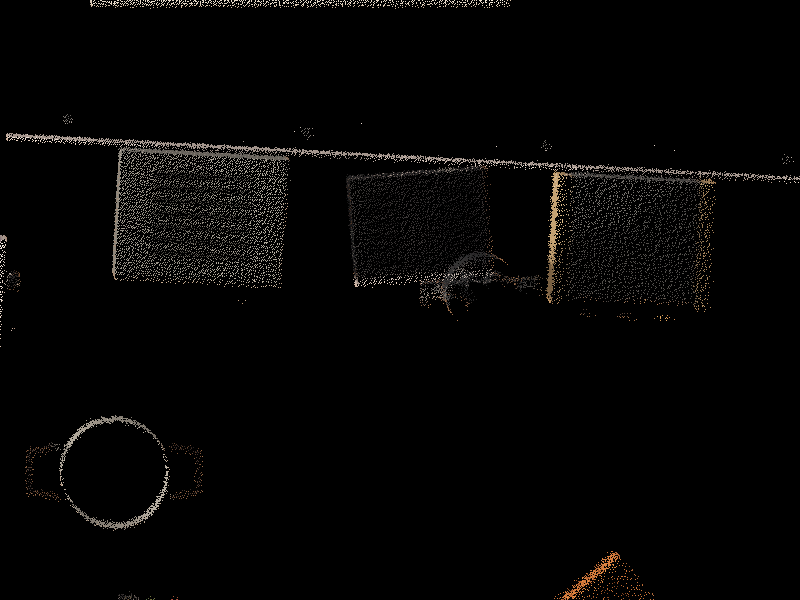

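move_arm:
  plan:
    - [[-0.5,0,0],[0,0,0]]
    - [[-1.1,0.2,0],[0,0,0]]
    - [[-1.3,1,0],[0,0,-0.2]]
    - [[-1.3,2,0],[0,0,-0.3]]
    - [[-1,2.75,0],[0,0,-0.4]]
    - [[-0.6,2.8,0],[0,0,-0.5]]
    - [[-0.3,2.8,0],[0,0,-0.5]]
    - [[-0.18,2.82,0],[0,0,-0.5]]
    - [[-0.06,2.88,0],[0,0,-0.5]]
    - [[0.04,2.94,0],[0,0,-0.5]]
    - [[0.14,3,0],[0,0,-0.5]]
    - [[0.2,3.03,0],[0,0,-0.5]]
    - [[0.2,3.03,0],[0,0,-0.5]]

```text
time: 14.62
tool_pos: [0.616, 0.0385, 0.0187]
eef_rot: [[-0.999, 0.051, -0.003], [0.051, 0.999, 0.0], [0.003, -0.0, -1.0]]
force: [-4.7, 0.2, -1.6]
opening: -0.001
```

```bash
python3 look.py g .68 -.02
```

```text
scene 3417 [670.2, -10.1, 157.9, 139.7, 86.6] [[596.0, -85.0], [735.0, -93.0], [745.0, 65.0], [605.0, 73.0]]
side 1740 [677.5, -21.1, 145.4, 124.7, 87.6] [[612.0, -91.0], [737.0, -96.0], [743.0, 49.0], [618.0, 54.0]]
14.725 [0.616  0.0385 0.0187] [-4.4  0.4 -1.6]
```

View pics/top_scene_g.png

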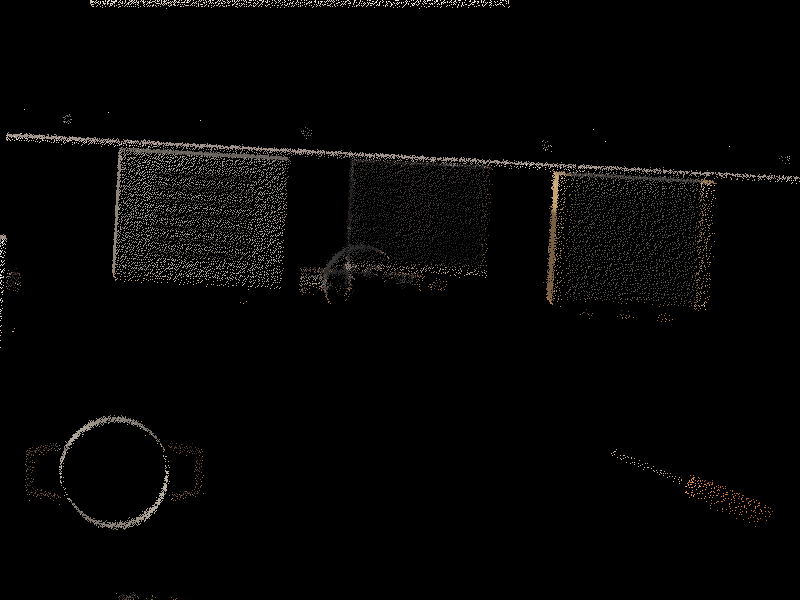

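move_arm:
  plan:
    - [[0.04,0,0],[0,0,0]]
    - [[0.07,0,0],[0,0,0]]
    - [[0.07,0,0],[0,0,0]]

```text
time: 15.1
tool_pos: [0.6172, 0.0386, 0.0184]
eef_rot: [[-0.999, 0.051, -0.006], [0.051, 0.999, 0.0], [0.006, -0.0, -1.0]]
force: [-13.5, -0.2, 1.9]
opening: -0.002
```

move_arm:
  plan:
    - [[0.03,0,0],[0,0,0]]
    - [[0.06,0,0],[0,0,0]]
    - [[0.06,0,0],[0,0,0]]

```text
time: 15.48
tool_pos: [0.617, 0.0386, 0.0179]
eef_rot: [[-0.999, 0.051, -0.011], [0.051, 0.999, 0.0], [0.011, -0.0, -1.0]]
force: [-25.7, -0.9, 5.8]
opening: 0.001
```

move_arm:
  plan:
    - [[-0.3,0,0],[0,0,0]]
    - [[-1.1,-0.1,0],[0,0,0]]
    - [[-1.4,-0.9,0],[0,0,0]]
    - [[-1.4,-1.9,0],[0,0,0]]
    - [[-1.2,-2.8,0],[0,0,0]]
    - [[-0.7,-2.8,0],[0,0,0]]
    - [[-0.4,-2.8,0],[0,0,0]]
    - [[-0.32,-2.8,0],[0,0,0]]
    - [[-0.25,-2.8,0],[0,0,0]]
    - [[-0.2,-2.8,0],[0,0,0]]
    - [[-0.15,-2.8,0],[0,0,0]]
    - [[-0.15,-2.8,0],[0,0,0]]

```text
time: 16.98
tool_pos: [0.6111, -0.0718, 0.018]
eef_rot: [[-0.999, 0.05, -0.01], [0.05, 0.999, 0.002], [0.01, 0.001, -1.0]]
force: [-21.2, 2.7, 2.5]
opening: 0.003
```

Both ends hit a hard stop, and the contact points give a panel slope of 3.06° against 3.15° for the rail. I'm backing off to look.

move_arm:
  plan:
    - [[-0.4,0,0],[0,0,0]]
    - [[-1.2,0,0],[0,0,0]]
    - [[-2.2,0,0.5],[0,0,0]]
    - [[-3.4,0,2],[0,0,0]]
    - [[-4.4,0,3.5],[0,0,0]]
    - [[-4.4,0,5],[0,0,0]]
    - [[-4.4,0,5],[0,0,0]]
    - [[-4.4,0,5],[0,0,0]]

```text
time: 17.98
tool_pos: [0.4406, -0.073, 0.2205]
eef_rot: [[-0.999, 0.05, 0.003], [0.05, 0.999, -0.001], [-0.003, -0.001, -1.0]]
force: [-0.7, 0.6, -0.5]
opening: 0.003
```

```bash
python3 look.py h .685 -.02
python3 - <<'E'
from h import *
from scipy.spatial import cKDTree
P={}
for n in("scene","side"):
    a=cv2.imread(f"pics/{n}0.png"); b=cv2.imread(f"pics/{n}_h.png")
    d=cv2.absdiff(a,b).max(-1); cv2.imwrite(f"pics/diff_{n}.png",(d>60).astype(np.uint8)*255)
# fit again: rails / rear edge
for n in("scene","side"):
    p,d=cams.grab_frame(n); W=cloud(n,d).reshape(-1,3)
    k=(abs(W[:,2]-.07)<.005)&(W[:,0]>.62)&(W[:,0]<.75)&(W[:,1]>-.1)&(W[:,1]<.065)
    X=W[k]; 
    # rear edge: max x per y-bin
    e=[];f=[];yl=[];yr=[]
    for y in np.arange(-.08,.045,.01):
        s=X[(X[:,1]>y)&(X[:,1]<y+.01),0]
        if len(s)>5: e.append((y+.005,np.percentile(s,98)));f.append((y+.005,np.percentile(s,2)))
    for x in np.arange(.64,.73,.01):
        s=X[(X[:,0]>x)&(X[:,0]<x+.01),1]
        if len(s)>5: yl.append(np.percentile(s,98)); yr.append(np.percentile(s,2))
    pe=np.polyfit(*np.array(e).T,1); print(n,len(X),"rear slope deg",np.degrees(np.arctan(pe[0])),"x at -.02",np.polyval(pe,-.02),"y sides",np.median(yl),np.median(yr))
    W2=W
    for nm,c,z,(lo,hi) in(("osc",(.683,.2),.118,(.1,.1)),("flt",(.658,-.232),.0965,(.1,.1))):
        q=cv2.minAreaRect((seg_top(cloud(n,d),c,z)*1000).astype(np.float32)); print(nm,q)
E
```

```text
scene 3295 [683.6, -18.8, 142.9, 113.8, 86.4] [[622.0, -87.0], [736.0, -94.0], [745.0, 49.0], [631.0, 56.0]]
side 1842 [681.8, -21.2, 145.3, 115.6, 86.5] [[620.0, -90.0], [735.0, -97.0], [744.0, 48.0], [629.0, 55.0]]
18.075 [ 0.44   -0.0728  0.2186] [-0.4  0.2  0.8]
scene 3294 rear slope deg 2.990088647741613 x at -.02 0.7371836530459603 y sides 0.04924366201531116 -0.08448035751997197
osc ((682.0674438476562, 199.431396484375), (172.7653350830078, 133.98646545410156), 86.73114013671875)
flt ((659.4122314453125, -230.97605895996094), (166.75430297851562, 131.52413940429688), 86.96025085449219)
side 1833 rear slope deg 2.8333694655508563 x at -.02 0.7353919327740756 y sides 0.04458776719072473 -0.08990255815009507
osc ((683.1077880859375, 196.56301879882812), (182.32159423828125, 131.66839599609375), 85.188720703125)
flt ((660.3396606445312, -232.80921936035156), (166.3232879638672, 132.7007293701172), 86.88093566894531)
```

View pics/side_h.png

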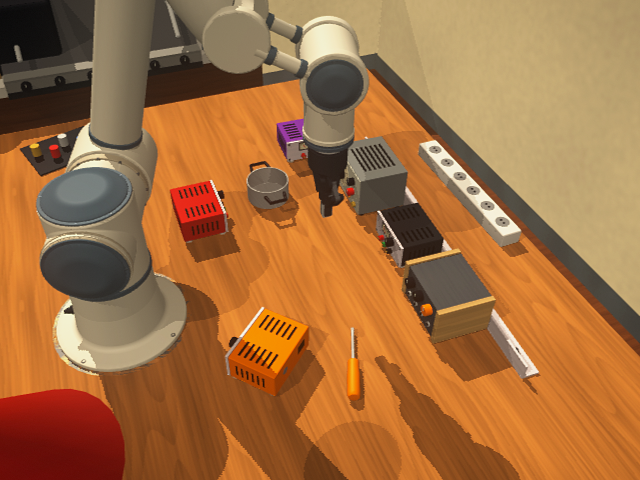

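View pics/top_scene_h.png

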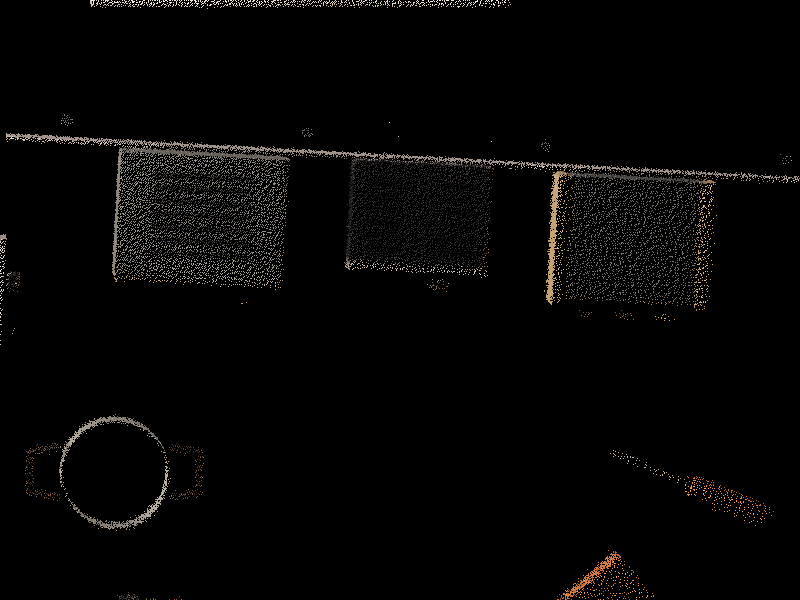

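View pics/scene_h.png

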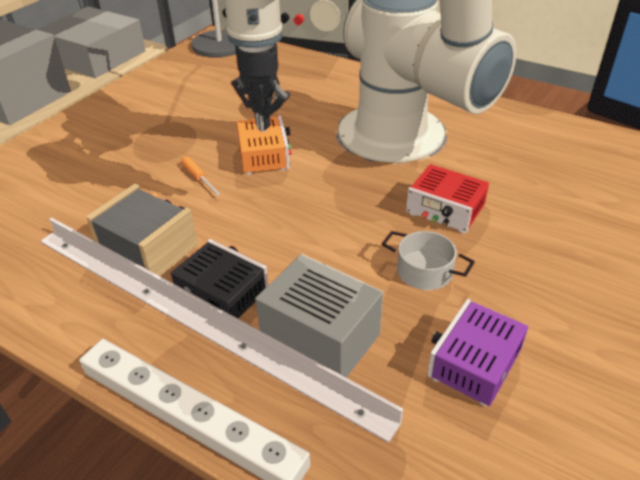

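Top view h shows the back flush along the rail, with about 60 mm of air on each side. The neighbours, pan, screwdriver and look-alikes are where they started.

```bash
python3 -c "
from station import job_done; print(job_done())"
```

```text
the job is handed in; nothing more can be done
None
```

The supply now stands with its back against the stop rail and its front panel facing the robot. It has about 60 mm of air on each side, and I handed the job in after about 18 s of the 64 s allowed.

- **How it got there:** I pushed it only, with the shut fingers low down. The order was rear-left end, panel left end three times, panel right end, panel left end, then a firm press on each end of the panel.
- **Seating:** Both ends came to a hard stop against the rail, at about 26 N on the left and 21 N on the right. The two contact points put the panel at 3.06°, against 3.15° for the rail.
- **Camera check of the angle:** The last pictures gave the back edge an angle of 2.8 to 3.0°. That is 0.15 to 0.3° off the rail, which is within the measuring noise.
- **Other objects:** The oscillator and filter box measured within about 2 mm of where they started, again within noise. I checked the pan, screwdriver and look-alikes by eye in the last pictures, and they look unmoved.
- **Close call:** After the first push the supply's front right corner came to within about 1 cm of the filter box. I changed corners there and saw no contact.
- **Not checked:** Peak forces during the pushes were not logged. I only read the force at the end of each move.

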